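Close the column heater

ROBOT

A 6-joint arm with a two-finger parallel gripper is mounted at the origin on a cart in front of the work surface, level with it; the furniture and walls round the work are solid. World frame = base frame: x ahead of the robot, y to its left, z up, the work surface at z = 0. Lengths are in m, angles in rad, forces in N, time in s.
With the tool pointing down it reaches from about 0.225 to 0.875 m from the base axis. Payload 3.4 kg.
Tool frame: the origin (TCP) lies between the finger pads; the fingertips stand 22 mm ahead of it and the grasp point (between the pads) lies 3 mm ahead of it (manip.finger_overhang is the distance from the TCP to the fingertips, in m); z points along the fingers, y is the line along which they close (so a half turn about z gives the same grasp; the last joint's range is limited). The gripper opens to 85 mm and grips with 20 to 120 N. Pads are 22 mm wide; open, the fingers measure 114 mm over their backs; the gripper's body (76 mm by 85 mm) begins 54 mm behind the grasp point. The pads swing forward as they close: fully open they stand 13 mm farther back than shut.
Start: joints at [1.216, 0.276, 1.505, -0, 1.361, -0.121], TCP at [0.133, 0.559, 0.253] pointing down, gripper open.
Joint ranges: [-2.89, 2.89], [-0.75, 2.08], [0.22, 2.7], [-1.18, 4.32], [0.11, 2.71], [-2.7, 2.7]. Speed limits (rad/s): [2.57, 2.57, 3.14, 3.14, 3.14, 3.14].

INTERFACE

Orientations are given as a unit quaternion [w, x, y, z].
In Python, from rig import get_state, eyes, order, manip gives the robot as it stands.
- The arm moves only by the tool drive_tool, never from a script. Its argument "rows" is a list of rows, each a list of 4 numbers: the shift along the tool's x, y, z in units of 25 mm (1.0 is 25 mm), then the turn about the tool's z in units of 6 degrees (1.0 is 6 degrees). A call has exactly 8 rows; each row is the pose to reach, as a shift and turn from the pose commanded when the call began, along the tool's axes at that moment; what a row does not reach only later rows make up. A row lasts 1/12 s, in which the tool goes at most 41.7 mm and 7.16 degrees, less where a joint would pass 70% of its speed; a pose out of reach is approached as far as the arm can. A call with a gripper value outside its range is refused whole. "grip" is the finger opening in mm, from 0 to 85.4, set as the call begins (left out, the last holds). The fingers move at their own pace and stop on an object; "newtons" is the grip in N (left out, the last holds). Time passes only in rows, so rows that repeat a pose let the fingers close, or fill a call up. It gives the time, the measured TCP pose, the force, the opening and the grip force at its end, in the units of the state.
- get_state(): the state, without advancing time (a new reading comes with each control period).
- eyes.get_image(name): name is "side" or "top"; returns (picture, depth): 400x640x3 uint8, red, green, blue; 400x640 float32, m along the optical axis (not along the pixel's ray), 0 where there is no reading.
- eyes.camera_info(name): a dict with "fx", "fy", "cx", "cy" (pixels), "R" (3x3) and "t" (3): a world point X has camera coordinates R X + t. Camera axes: x right, y down, z forward; pixel columns grow to the right and rows downward; lengths in m; the calibration is good to about 2 mm. A picture is of the moment at which its call begins. camera_info takes no time and is no camera call.
- order.sign_off(): hands the job in; it is judged then, once.
The state is a dict: "clock": time; "qpos": joint angles; "qd": joint speeds; "effort": joint torques, N m; "position": TCP position; "ee_rot": TCP orientation; "contact_force": force on the tool from outside, world axes, zero at the start; "moment": the same for the moment, N m; "width": finger opening in m; "gripper_force": force on a finger pad.
Only numpy, scipy, OpenCV 4.12 (cv2) and the standard library are available. Lean on these libraries where they do the work, as an engineer would, in place of code of your own. Each camera call takes 0.05 s, during which the arm holds its last target. There are 200 camera calls.

TASK

The loose half-round cover of the column heater lies on its curved back on the heater's plate, where it rocks at a touch. Tip it over onto its flat side and bring its groove down over the steel column, between the column's two end fittings, so that it lies flush on the plate and stays there. Do not bear on the column with the gripper, and leave the two bottles where they stand.

Things in the scene. Friction and masses are not known exactly. Their poses are not given: they have to be found in the camera images.
- heater_base: low heater fixed to the worktop: black housing 204x204 mm, 16 mm high, with an aluminium plate 192x192 mm on it; the plate's top is 24 mm above the worktop. Origin: centre of its underside, on the worktop. Its x axis points from the side where the cover is parked towards the column, y is parallel to the column, z up.
- seat (a point): the middle of the column, in the plane of the plate's top, 45 mm along the heater's +x from its centre; the cover's origin must come here.
- column: steel column, fixed along the heater's y axis, half sunk in the plate: tube 11 mm in diameter, 116 mm long between its end fittings, 5.5 mm proud of the plate; from 58 to 75 mm each side of its middle a square fitting 18 mm wide, 8 mm proud. Origin: under its middle, 8 mm below the plate's top.
- half_shell: loose cover: solid half cylinder, radius 30 mm, length 96 mm, 0.27 to 0.44 kg, black curved back, flat aluminium face 60 mm wide with a groove along its middle, 14 mm wide and 7.5 mm deep, that fits over the tube but not over the end fittings. Origin: centre of the flat face. z points from the flat face out through the curved back (down at the start, up when done), y along its axis.
- crown (a point): middle of the cover's curved back, 30 mm from its origin along its z. On its back the cover rests here or near, origin 30 mm above the plate; let go, it rocks back to face up. Rolled more than about 115 degrees it falls onto its face, by then some 77 mm from where it lay. Lying with one side propped up on the tube it slides under a push of 2 to 4 N and drops once the groove meets it.
- amber_bottle: brown bottle with black cap, 45 mm in diameter, 95 mm high, standing beside the heater. Origin: centre of its underside.
- standard_bottle: smaller brown bottle with white cap, 38 mm in diameter, 82 mm high, standing beside the heater. Origin: centre of its underside.

How it is judged:
By the outcome, as a careful person would: the job done as asked, in the order asked, and still so for the second after the job is handed in, with the robot touching nothing.
It also fails if it takes over 72 s, if anything falls off the work surface, if the arm or the gripper's body presses on something with over 40 N, if the wrist force passes 120 N, or if a joint passes its speed limit or range.

## Working session

There is one attempt and no reset: what is moved stays moved. The work goes in short steps, Python scripts to look and compute and a tool call to move; the robot and the scene stay as the last step left them, time stands still between calls to the robot, and variables do not carry over. Pictures are saved under pics/ and viewed, at most 10 in all, crops included, and the job is handed in when it is done.

Besides the shell and the picture viewer there is one more tool, called after ">>>" as name([rows], argument=value, ...), one row to a line, values as JSON. drive_tool: Moves the arm, as the interface text tells. Its arguments: {"type":"object","properties":{"rows":{"type":"array","items":{"type":"array","items":{"type":"number"}}},"grip":{"type":"number"},"newtons":{"type":"number"}},"required":["rows"]}

```bash
mkdir -p pics; ls; python3 - <<'E'
from rig import get_state, eyes, order, manip
import cv2, numpy as np
print(get_state()); print([a for a in dir(manip) if a[0]!='_'])
for n in("top","side"):
    p,d=eyes.get_image(n); cv2.imwrite(f"pics/{n}0.png",p[:,:,::-1]); np.save(f"pics/{n}0.npy",d)
    print(n,eyes.camera_info(n))
E
```

```text
pics
{'clock': 0.0, 'qpos': array([ 1.21603027e+00,  2.76597433e-01,  1.50611314e+00,  6.81374776e-06,
        1.36069514e+00, -1.21007786e-01]), 'qd': array([-0.00015953,  0.00133042,  0.00166468, -0.00145267, -0.00081783,
        0.00251889]), 'effort': array([-1.24866729e-04, -4.16769969e+01, -2.45811045e+01, -2.86210206e-04,
        1.07999714e-02, -3.71077351e-05]), 'position': array([0.1330308 , 0.55890951, 0.25244625]), 'ee_rot': array([-2.16861082e-04,  1.16613870e-01,  9.93176914e-01, -8.80216056e-04]), 'contact_force': array([ 0.79275581, -0.26582792,  0.70522103]), 'moment': array([-0.00857009,  0.01373219,  0.00444911]), 'gripper_force': 0.0, 'width': 0.0852527581133574}
['MotionError', 'finger_overhang']
top {'fx': 513.7698459366371, 'fy': 513.7698459366371, 'cx': 318.2885798764191, 'cy': 198.86745797332958, 'R': array([[-0.00811961, -0.99996468,  0.00217171],
       [-0.98109586,  0.00754642, -0.19337518],
       [ 0.19335196, -0.00370079, -0.98112248]]), 't': array([0.20612433, 0.57682681, 0.80823866])}
side {'fx': 405.3460101524992, 'fy': 405.3460101524992, 'cx': 315.8394901251133, 'cy': 200.76363215662144, 'R': array([[-0.86449857, -0.50227998,  0.01889554],
       [-0.30720336,  0.49824111, -0.81079091],
       [ 0.39782951, -0.70673235, -0.58503082]]), 't': array([0.60342459, 0.12021403, 0.80221164])}
```

View pics/top0.png

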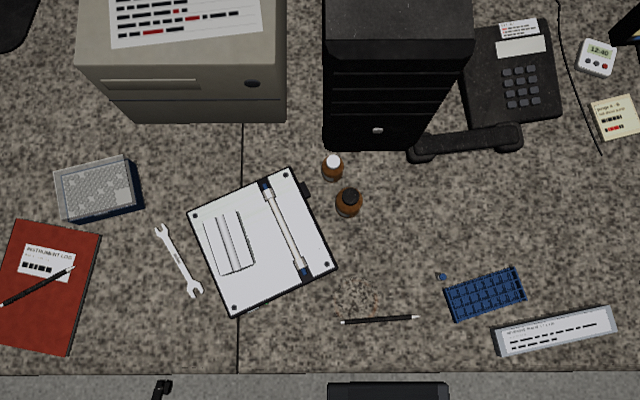

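View pics/side0.png

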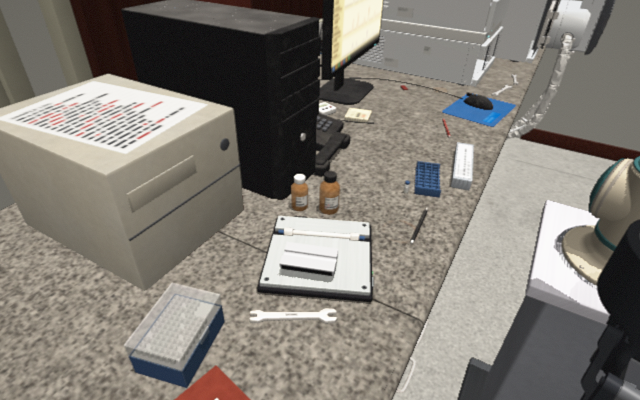

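The top view shows the cover at about (230,243), the column from (265,188) to (305,270), and the bottles at (332,165) and (348,203). The side view agrees. Next I'll measure poses from the depth image.

```bash
cat > h.py <<'E'
from rig import get_state, eyes, order, manip
import cv2, numpy as np
from scipy.spatial.transform import Rotation as Ro
def shot(n,name=None):
    p,d=eyes.get_image(n)
    if name: cv2.imwrite(f"pics/{name}.png",p[:,:,::-1])
    return p,d,world(n,d)
def world(n,d):
    c=eyes.camera_info(n); v,u=np.mgrid[:400,:640]
    P=np.stack([(u-c['cx'])/c['fx']*d,(v-c['cy'])/c['fy']*d,d],-1)
    W=(P-c['t'])@c['R']; W[d==0]=np.nan; return W
def rect(W,m):
    q=W[m][:,:2].astype(np.float32)*1000; r=cv2.minAreaRect(q); return r
E
python3 - <<'E'
from h import *
d=np.load('pics/top0.npy'); W=world('top',d); p=cv2.imread('pics/top0.png')
z=W[...,2]; roi=np.zeros(z.shape,bool); roi[160:325,180:345]=1
def big(m):
    m=cv2.morphologyEx(m.astype(np.uint8),cv2.MORPH_OPEN,np.ones((3,3)))
    n,l,s,c=cv2.connectedComponentsWithStats(m); return l==1+s[1:,4].argmax()
pl=roi&(p.min(2)>150)&(z<.045)&(z>.01)
print('plate z',np.nanmedian(z[pl]),np.nanmedian(z[330:360,260:320]))
hm=roi&(z>.016)&(z<.06)
hb=big(hm);print('heater',rect(W,hb),cv2.boxPoints(rect(W,hb)).round(1).tolist())
pb=big(pl|(roi&(z>.04)&(z<.065)));print('plate',rect(W,pb))
sh=big(roi&(z>.049)&(z<.065)); r=rect(W,sh);print('shell',r,np.nanmedian(z[sh]),cv2.boxPoints(r).round(1).tolist())
for nm,(a,b,c,e) in dict(std=(150,185,315,348),amb=(180,220,333,365)).items():
    s=W[a:b,c:e].reshape(-1,3); s=s[s[:,2]>.06]; print(nm,s[:,2].max(), cv2.minEnclosingCircle((s[s[:,2]>s[:,2].max()-.01,:2]*1000).astype(np.float32)))
from numpy.linalg import norm
E
```

```text
plate z 0.02378635954477146 -0.00031347339235509946
heater ((516.0264892578125, 302.34478759765625), (198.37705993652344, 196.63800048828125), 24.603662490844727) [[384.8999938964844, 350.3999938964844], [466.79998779296875, 171.6999969482422], [647.0999755859375, 254.1999969482422], [565.2999877929688, 433.0]]
plate ((505.26470947265625, 324.0100402832031), (192.0854034423828, 147.30557250976562), 24.548904418945312)
shell ((501.5393371582031, 369.4507751464844), (96.4971694946289, 24.609737396240234), 20.21293830871582) 0.05354705110487991 [[452.0, 364.29998779296875], [460.5, 341.20001220703125], [551.0999755859375, 374.6000061035156], [542.5999755859375, 397.70001220703125]]
std 0.0862349218866074 ((638.0928344726562, 176.4827117919922), 11.995064735412598)
amb 0.09881210208175471 ((576.6690673828125, 149.92550659179688), 14.06462574005127)
```

```bash
python3 - <<'E'
from h import *
d=np.load('pics/top0.npy'); W=world('top',d); z=W[...,2]
roi=np.zeros(z.shape,bool); roi[160:325,180:345]=1
a=np.radians(24.6); X=np.array([np.sin(a),-np.cos(a)]); Y=np.array([np.cos(a),np.sin(a)]); C=np.array([.516,.3023])
H=np.stack([(W[...,:2]-C)@X,(W[...,:2]-C)@Y],-1)*1000
m=roi&(z>.043)&(z<.068)&(H[...,0]<25)
m=cv2.morphologyEx(m.astype(np.uint8),cv2.MORPH_OPEN,np.ones((3,3)))>0
r=cv2.minAreaRect(H[m].astype(np.float32));print('shell in H',r,m.sum())
f=m&(z>.051); A=np.c_[H[f],np.ones(f.sum())]; print('face plane slope',np.linalg.lstsq(A,z[f]*1000,rcond=None)[0])
c=roi&(z>.0275)&(z<.04)&(H[...,0]>25)&(H[...,0]<70)&(abs(H[...,1])<85)
print('column',cv2.minAreaRect(H[c].astype(np.float32)),c.sum(),np.median(H[c],0))
t=c&(abs(H[...,1])<50);print(np.polyfit(H[t][:,1],H[t][:,0],1))
p=cv2.imread('pics/top0.png');cv2.imwrite('pics/c0.png',cv2.resize(p[150:330,170:370],None,fx=3,fy=3,interpolation=2))
s=get_state();print(Ro.from_quat(np.roll(s['ee_rot'],-1)).as_matrix().round(3))
E
```

```text
shell in H ((-49.41719055175781, 13.117210388183594), (96.8626937866211, 60.12309265136719), 85.25543212890625) 2083
face plane slope [-2.24969323e-03  2.80766539e-04  5.35718095e+01]
column ((46.78673553466797, 0.158966064453125), (167.11874389648438, 41.75482177734375), 89.2489013671875) 467 [45.11031646 -0.9501899 ]
[4.20187164e-03 4.48519577e+01]
[[-0.973  0.232 -0.001]
 [ 0.232  0.973 -0.002]
 [ 0.    -0.002 -1.   ]]
```

View pics/c0.png

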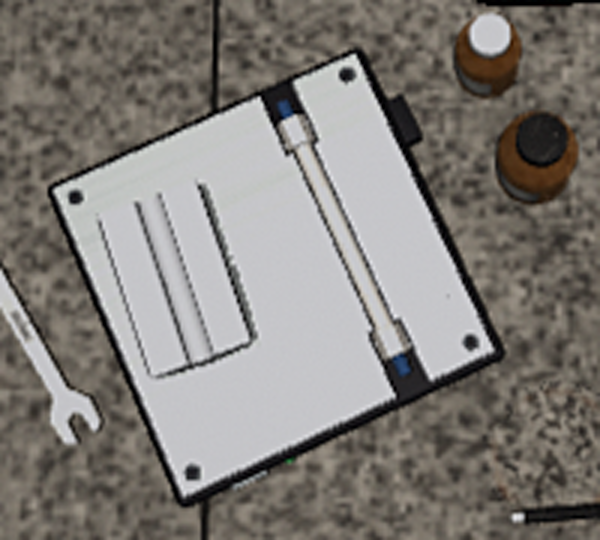

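The crop shows the cover turned about 5° from the column, its groove running (150,200)–(200,360), with the column at (285,110)–(400,360). I'll start with the free move to above the cover.

>>> drive_tool([
  [-1, -0.3, 0, 0],
  [-2.4, -0.7, 0, 0],
  [-3.9, -1.1, 0, 0],
  [-5.4, -1.5, 0, 0],
  [-6.9, -1.9, 0, 0],
  [-8.2, -2.3, 0, 0],
  [-9.4, -2.6, 0, 0],
  [-10, -2.8, 0, 0],
], grip=85)

```text
clock: 0.77
position: [0.3633, 0.4314, 0.2528]
ee_rot: [0.001, 0.118, 0.993, -0.001]
contact_force: [0.1, 1.3, 0.4]
width: 0.0848
gripper_force: 0.0
```

```bash
cat >> h.py <<'E'
A0=np.radians(24.6); HX=np.array([np.sin(A0),-np.cos(A0)]); HY=np.array([np.cos(A0),np.sin(A0)]); HC=np.array([.516,.3023])
def toH(w): w=np.asarray(w)-HC; return np.stack([w@HX,w@HY],-1)*1000
def go(hx,hy,z,yaw=None):
    "units to TCP at heater (hx,hy) mm, height z mm; yaw=world angle deg of tool y (mod 180)"
    s=get_state(); R=Ro.from_quat(np.roll(s['ee_rot'],-1)).as_matrix()
    t=np.r_[HC+(HX*hx+HY*hy)/1000,z/1000]; dl=R.T@(t-s['position'])/.025
    w=np.degrees(np.arctan2(R[1,1],R[0,1])); tn=0 if yaw is None else -((yaw-w+90)%180-90)/6
    print('units',dl.round(2),'turn',round(tn,2),'| H',toH(s['position'][:2]).round(1),'z',(s['position'][2]*1000).round(1),'yaw',w.round(1),'clk',s['clock'],'q6',s['qpos'][5].round(2),'F',s['contact_force'].round(1),'w',s['width'].round(4))
E
python3 -c "
from h import *
go(-49.4,13.1,130,109.9)"
```

```text
Traceback (most recent call last):
  File "h.py", line 21, in go
    print('units',dl.round(2),'turn',round(tn,2),'| H',toH(s['position'][:2]).round(1),'z',(s['position'][2]*1000).round(1),'yaw',w.round(1),'clk',s['clock'],'q6',s['qpos'][5].round(2),'F',s['contact_force'].round(1),'w',s['width'].round(4))
                                                                                                                                                                                                                             ^^^^^^^^^^^^^^^^
AttributeError: 'float' object has no attribute 'round'
```

```bash
sed -i "s/s\['width'\].round(4)/round(s['width'],4)/" h.py
python3 -c "
from h import *
go(-49.4,13.1,130,109.9)"
```

```text
units [-6.33 -1.71  4.92] turn -5.57 | H [-180.9  -85.1] z 252.8 yaw 76.5 clk 0.7667 q6 -0.59 F [0.1 1.3 0.4] w 0.0848
```

>>> drive_tool([
  [-1, -0.2, 0.4, -0.6],
  [-2.3, -0.6, 1.2, -1.6],
  [-3.7, -1, 2.2, -2.6],
  [-4.9, -1.4, 3.2, -3.6],
  [-5.8, -1.6, 4, -4.6],
  [-6.2, -1.7, 4.6, -5.3],
  [-6.3, -1.7, 4.9, -5.6],
  [-6.3, -1.7, 4.9, -5.6],
])

```text
clock: 1.43
position: [0.5032, 0.3539, 0.1277]
ee_rot: [-0.003, -0.175, 0.985, -0.001]
contact_force: [-1.0, -0.4, 0.2]
width: 0.0848
gripper_force: 0.0
```

```bash
python3 -c "
from h import *
go(-49.4,13.1,50,109.9)
shot('side','s1')"
```

```text
units [-0.16 -0.1   3.11] turn 0.04 | H [-52.2   9.8] z 127.7 yaw 110.1 clk 1.4333 q6 -1.42 F [-1.  -0.4  0.2] w 0.0848
```

View pics/s1.png

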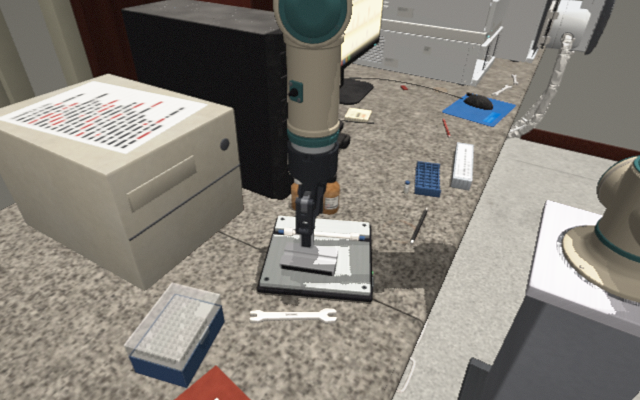

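The gripper is above the cover, with the fingers straddling it at about (308,250). I'll descend and take a light grip.

>>> drive_tool([
  [-0.1, -0.1, 0.2, 0],
  [-0.2, -0.1, 0.7, 0],
  [-0.2, -0.1, 1.2, 0],
  [-0.2, -0.1, 1.8, 0],
  [-0.2, -0.1, 2.3, 0],
  [-0.2, -0.1, 2.8, 0],
  [-0.2, -0.1, 3.1, 0],
  [-0.2, -0.1, 3.1, 0],
])

```text
clock: 2.15
position: [0.5078, 0.3547, 0.0515]
ee_rot: [-0.002, -0.176, 0.984, -0.0]
contact_force: [-0.3, 0.2, -0.4]
width: 0.085
gripper_force: 0.0
```

>>> drive_tool([
  [0, 0, 0, 0],
  [0, 0, 0, 0],
  [0, 0, 0, 0],
  [0, 0, 0, 0],
  [0, 0, 0, 0],
  [0, 0, 0, 0],
  [0, 0, 0, 0],
  [0, 0, 0, 0],
], grip=50, newtons=30)

```text
clock: 2.82
position: [0.5097, 0.3553, 0.0543]
ee_rot: [0.001, -0.175, 0.984, 0.0]
contact_force: [0.2, -0.3, 5.6]
width: 0.0584
gripper_force: 33.0
```

```bash
python3 -c "
from h import *
go(-36,0,56,114.6)"
```

```text
units [ 0.61 -0.64 -0.07] turn -0.73 | H [-50.7  16.4] z 54.3 yaw 110.2 clk 2.8167 q6 -1.43 F [ 0.2 -0.3  5.6] w 0.0584
```

>>> drive_tool([
  [0, 0, -0.1, 0],
  [0, 0, -0.2, 0],
  [0, 0, -0.3, 0],
  [0, 0, -0.4, 0],
  [0, 0, -0.5, 0],
  [0, 0, -0.5, 0],
  [0, 0, -0.5, 0],
  [0, 0, -0.5, 0],
])

```text
clock: 3.48
position: [0.509, 0.3549, 0.0657]
ee_rot: [-0.0, -0.175, 0.984, -0.0]
contact_force: [0.4, -0.1, -4.3]
width: 0.0585
gripper_force: 33.3
```

```bash
python3 -c "
from h import *
go(-36,0,56,114.6)
p,d,W=shot('side')
z=W[...,2];h=toH(W[...,:2])
cv2.imwrite('pics/s2.png',cv2.resize(p[180:310,240:400,::-1],None,fx=4,fy=4,interpolation=2))"
```

```text
units [ 0.57 -0.63  0.39] turn -0.73 | H [-50.7  15.5] z 65.7 yaw 110.2 clk 3.4833 q6 -1.43 F [ 0.4 -0.1 -4.3] w 0.0585
```

View pics/s2.png

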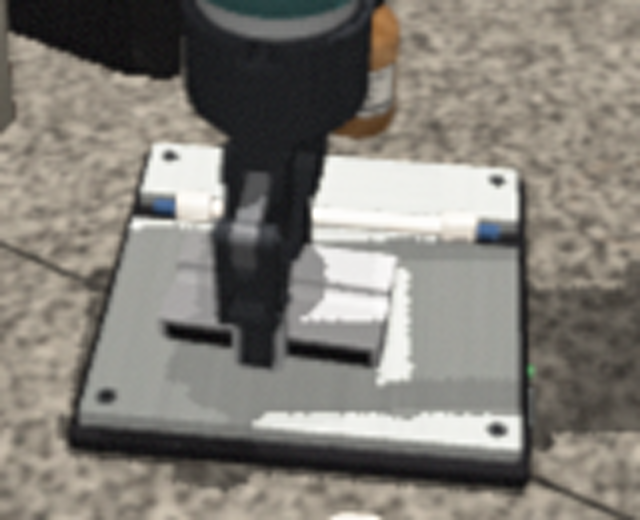

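The cover is held across its width, clear of the plate at about (280,300). I'll carry it to the aligned position and set it down.

>>> drive_tool([
  [0.1, -0.1, 0, -0.1],
  [0.2, -0.25, 0, -0.3],
  [0.35, -0.45, 0, -0.5],
  [0.47, -0.6, 0, -0.7],
  [0.47, -0.62, 0.1, -0.73],
  [0.47, -0.62, 0.2, -0.73],
  [0.47, -0.62, 0.35, -0.73],
  [0.47, -0.62, 0.45, -0.73],
])

```text
clock: 4.2
position: [0.5035, 0.3365, 0.0542]
ee_rot: [-0.0, -0.213, 0.977, 0.0]
contact_force: [-3.7, -1.7, 20.7]
width: 0.0587
gripper_force: 35.8
```

>>> drive_tool([
  [0, 0, 0, 0],
  [0, 0, 0, 0],
  [0, 0, 0, 0],
  [0, 0, 0, 0],
  [0, 0, 0, 0],
  [0, 0, 0, 0],
  [0, 0, 0, 0],
  [0, 0, 0, 0],
], grip=85)

```text
clock: 4.87
position: [0.5035, 0.3364, 0.0547]
ee_rot: [0.0, -0.213, 0.977, 0.0]
contact_force: [-0.0, 0.2, -0.5]
width: 0.0849
gripper_force: 0.0
```

>>> drive_tool([
  [0, 0, -0.2, 0],
  [0, 0, -0.6, 0],
  [0, 0, -1.1, 0],
  [0, 0, -1.7, 0],
  [0, 0, -2.3, 0],
  [0, 0, -2.8, 0],
  [0, 0, -3, 0],
  [0, 0, -3, 0],
])

```text
clock: 5.53
position: [0.5045, 0.3369, 0.1318]
ee_rot: [0.002, -0.213, 0.977, 0.001]
contact_force: [-0.1, -0.4, -0.2]
width: 0.0848
gripper_force: 0.0
```

```bash
python3 -c "
from h import *
go(-110,0,126,24.6)"
```

```text
units [0.16 2.95 0.23] turn 15.0 | H [-36.2   3.9] z 131.8 yaw 114.6 clk 5.5333 q6 -1.53 F [-0.1 -0.4 -0.2] w 0.0848
```

>>> drive_tool([
  [0, 0.3, 0, 0.6],
  [0.1, 0.8, 0, 1.6],
  [0.1, 1.4, 0, 2.7],
  [0.2, 2, 0, 3.8],
  [0.2, 2.5, 0, 4.9],
  [0.2, 2.8, 0, 6],
  [0.2, 3, 0, 7],
  [0.2, 3, 0, 8],
], grip=50)

```text
clock: 6.2
position: [0.4667, 0.4032, 0.1287]
ee_rot: [-0.001, 0.205, 0.979, -0.0]
contact_force: [0.1, 0.4, -0.3]
width: 0.05
gripper_force: 0.0
```

>>> drive_tool([
  [0, 0, 0, 1],
  [0, 0, 0, 2],
  [0, 0, 0, 3.1],
  [0, 0, 0, 4.2],
  [0, 0, 0, 5.3],
  [0, 0, 0, 6.3],
  [0, 0, 0, 7],
  [0, 0, 0, 7],
])

```text
clock: 6.87
position: [0.4672, 0.4021, 0.1288]
ee_rot: [-0.0, 0.541, 0.841, -0.001]
contact_force: [0.3, -0.2, 0.3]
width: 0.05
gripper_force: 0.0
```

```bash
cat >> h.py <<'E'
def cover(name=None):
    p,d,W=shot('top',name); z=W[...,2]; h=toH(W[...,:2])
    m=(z>.043)&(z<.068)&(abs(h[...,1])<85)&(h[...,0]>-95)&(h[...,0]<90)
    m=cv2.morphologyEx(m.astype(np.uint8),cv2.MORPH_OPEN,np.ones((3,3)))>0
    n,l,s,c=cv2.connectedComponentsWithStats(m.astype(np.uint8)); m=l==1+s[1:,4].argmax()
    print('cover',cv2.minAreaRect(h[m].astype(np.float32)),'zmax',np.nanmax(z[m]).round(4),m.sum()); return p,W,z,h,m
E
python3 -c "
from h import *
go(-85,0,57,24.6)
cover('t1')"
```

```text
units [-1.04  0.12  2.87] turn -0.01 | H [-111.    -2.8] z 128.8 yaw 24.5 clk 6.8667 q6 0.17 F [ 0.3 -0.2  0.3] w 0.05
cover ((-35.61888122558594, -0.2892570495605469), (96.74152374267578, 60.050140380859375), 89.59552764892578) zmax 0.0584 2094
```

View pics/t1.png

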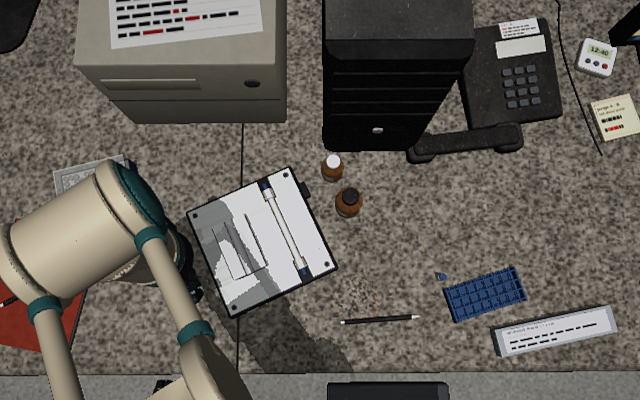

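The cover sits aligned at pixel (238,248). The gripper is behind it, on the parked side. I'll lower the fingers behind its back.

>>> drive_tool([
  [-0.2, 0.1, 0.2, 0],
  [-0.5, 0.1, 0.7, 0],
  [-0.9, 0.1, 1.2, 0],
  [-0.9, 0.1, 1.7, 0],
  [-0.9, 0.1, 2.2, 0],
  [-0.9, 0.1, 2.6, 0],
  [-0.9, 0.1, 2.9, 0],
  [-0.9, 0.1, 2.9, 0],
])

```text
clock: 7.58
position: [0.4784, 0.3823, 0.0551]
ee_rot: [-0.001, 0.54, 0.842, -0.002]
contact_force: [-0.4, -0.1, -0.7]
width: 0.0502
gripper_force: 0.0
```

>>> drive_tool([
  [-0.1, 0, 0, 0],
  [-0.2, 0, 0, 0],
  [-0.3, 0, 0, 0],
  [-0.4, 0, -0.05, 0],
  [-0.5, 0, -0.15, 0],
  [-0.6, 0, -0.25, 0],
  [-0.7, 0, -0.35, 0],
  [-0.8, 0, -0.45, 0],
])

```text
clock: 8.25
position: [0.4879, 0.3647, 0.0689]
ee_rot: [0.0, 0.54, 0.841, 0.0]
contact_force: [0.4, 0.1, -0.9]
width: 0.0499
gripper_force: 0.2
```

```bash
python3 - <<'E'
from h import *
go(-60,0,70,24.6)
p,W,z,h,m=cover()
f=(z>.043)&(h[...,0]>-66)&(h[...,0]<60)&(abs(h[...,1])<46)&(z<.12)
H=h[f];Z=z[f]*1000
for a in range(-66,60,6):
    k=(H[:,0]>=a)&(H[:,0]<a+6)
    if k.any(): print(a,k.sum(),np.percentile(Z[k],[10,50,90]).round(1))
p,d=eyes.get_image('side');cv2.imwrite('pics/s3.png',cv2.resize(p[180:310,240:400,::-1],None,fx=4,fy=4,interpolation=2))
E
```

```text
units [-0.34 -0.02 -0.04] turn -0.0 | H [-68.5   0.4] z 68.9 yaw 24.6 clk 8.25 q6 0.1 F [ 0.4  0.1 -0.9] w 0.0499
cover ((-23.21937370300293, -0.20981216430664062), (96.8475570678711, 49.747013092041016), 89.58720397949219) zmax 0.0636 1666
-54 2 [57.7 58.2 58.6]
-48 139 [56.8 58.7 61.3]
-42 207 [55.1 57.1 58.8]
-36 227 [46.6 49.5 56.7]
-30 193 [44.6 46.3 48.4]
-24 185 [45.9 48.7 52.2]
-18 199 [48.4 50.2 52.3]
-12 201 [46.4 48.5 50.7]
-6 201 [44.9 47.  48.9]
0 48 [43.6 45.  48. ]
```

View pics/s3.png

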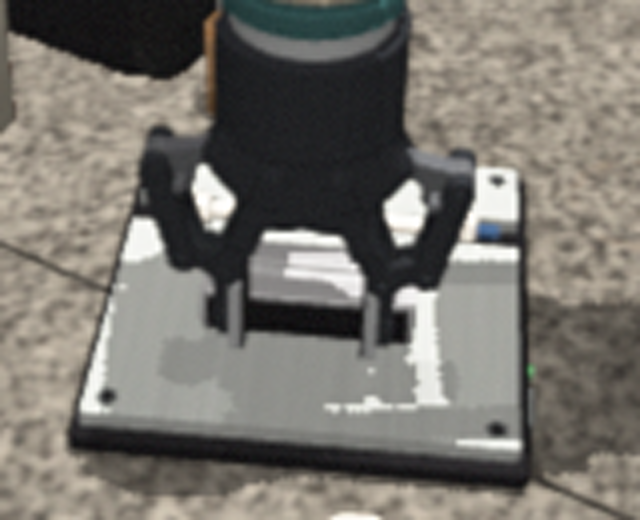

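The cover has rolled about 17° without slipping, with the fingers on its black back at about (230,320) and (370,330). I'll keep rolling.

>>> drive_tool([
  [-0.15, 0, -0.1, 0],
  [-0.3, 0, -0.2, 0],
  [-0.45, 0, -0.3, 0],
  [-0.6, 0, -0.4, 0],
  [-0.75, 0, -0.5, 0],
  [-0.9, 0, -0.6, 0],
  [-1.05, 0, -0.7, 0],
  [-1.2, 0, -0.75, 0],
])

```text
clock: 9.02
position: [0.5005, 0.3376, 0.0879]
ee_rot: [-0.0, 0.541, 0.841, 0.001]
contact_force: [-3.6, 4.3, 8.8]
width: 0.05
gripper_force: 5.1
```

```bash
cat >> h.py <<'E'
def prof():
    p,d,W=shot('top'); z=W[...,2]; h=toH(W[...,:2])
    f=(z>.03)&(h[...,0]>-66)&(h[...,0]<90)&(abs(h[...,1])<46)&(z<.15)
    H=h[f];Z=z[f]*1000
    for a in range(-66,90,6):
        k=(H[:,0]>=a)&(H[:,0]<a+6)
        if k.sum()>5: print(a,k.sum(),np.percentile(Z[k],[10,50,90]).round(0),np.percentile(H[k][:,1],[2,98]).round(0))
E
python3 - <<'E'
from h import *
go(-60,0,70,24.6)
prof()
E
```

```text
units [ 0.86 -0.03  0.72] turn -0.01 | H [-38.6   0.7] z 87.9 yaw 24.6 clk 9.0167 q6 0.05 F [-3.6  4.3  8.8] w 0.05
-42 6 [119. 121. 123.] [-42. -36.]
-36 33 [117. 122. 124.] [-44. -32.]
-30 7 [128. 136. 140.] [-35. -27.]
0 181 [38. 42. 46.] [-44.  39.]
6 148 [31. 34. 37.] [-44.  45.]
42 40 [30. 31. 32.] [-41.  38.]
```

>>> drive_tool([
  [0, 0, -0.1, 0],
  [0, 0, -0.2, 0],
  [-0.05, 0, -0.3, 0],
  [-0.1, 0, -0.35, 0],
  [-0.15, 0, -0.4, 0],
  [-0.2, 0, -0.45, 0],
  [-0.25, 0, -0.5, 0],
  [-0.3, 0, -0.5, 0],
])

```text
clock: 9.73
position: [0.5035, 0.3305, 0.0997]
ee_rot: [0.0, 0.54, 0.841, 0.0]
contact_force: [0.0, -0.2, 0.3]
width: 0.0496
gripper_force: 0.0
```

```bash
python3 - <<'E'
from h import *
go(-60,0,70,24.6)
prof()
p,d=eyes.get_image('side');cv2.imwrite('pics/s4.png',cv2.resize(p[180:310,240:400,::-1],None,fx=4,fy=4,interpolation=2))
E
```

```text
units [ 1.17 -0.02  1.19] turn -0.0 | H [-30.8   0.4] z 99.7 yaw 24.6 clk 9.7333 q6 0.04 F [ 0.  -0.2  0.3] w 0.0496
-66 67 [44. 47. 48.] [-45. -12.]
-60 43 [46. 48. 50.] [-43. -19.]
-54 11 [44. 46. 49.] [-34. -25.]
-30 32 [104. 133. 135.] [-45. -33.]
-24 39 [123. 135. 147.] [-44. -31.]
42 32 [30. 31. 33.] [-38.  39.]
```

View pics/s4.png

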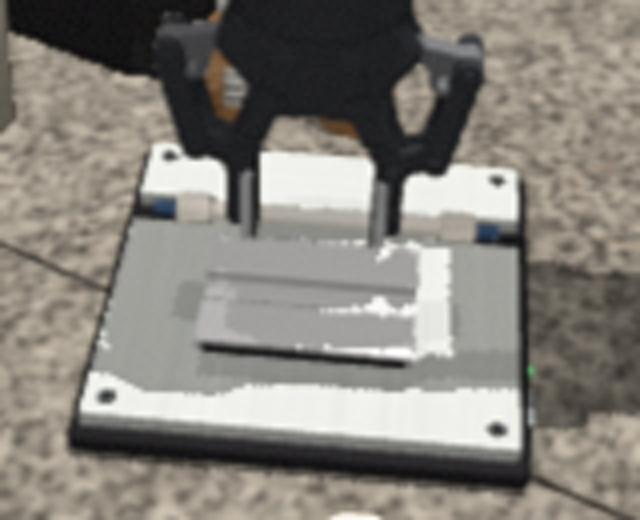

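The fingers slipped over the top and the cover rocked back, to about (310,310) in the crop. They rose too slowly, so I'll retreat, re-measure, and rise 1:1 from lower down.

>>> drive_tool([
  [0, 0, -0.3, 0],
  [0, 0, -0.7, 0],
  [0.5, 0, -0.7, 0],
  [1.2, 0, -0.7, 0],
  [2, 0, -0.7, 0],
  [2.6, 0, -0.7, 0],
  [3, 0, -0.7, 0],
  [3, 0, -0.7, 0],
])

```text
clock: 10.5
position: [0.471, 0.4012, 0.1173]
ee_rot: [-0.0, 0.539, 0.842, 0.001]
contact_force: [-0.2, -0.4, -0.3]
width: 0.05
gripper_force: 0.0
```

```bash
python3 - <<'E'
from h import *
go(-36,0,131,114.6)
p,W,z,h,m=cover()
print(np.percentile(z[m],[2,50,98]))
E
```

```text
units [-2.91 -0.02 -0.55] turn -14.98 | H [-108.7    0.2] z 117.3 yaw 24.7 clk 10.5 q6 0.16 F [-0.2 -0.4 -0.3] w 0.05
cover ((-36.47183609008789, -0.3373527526855469), (59.97378158569336, 97.05956268310547), 0.05305010452866554) zmax 0.0596 2059
[0.04507444 0.0526865  0.05738549]
```

>>> drive_tool([
  [-0.4, 0, 0.2, 0],
  [-0.8, 0, 0.7, 0],
  [-0.8, 0, 1.2, 0],
  [-0.8, 0, 1.7, 0],
  [-0.8, 0, 2.2, 0],
  [-0.8, 0, 2.6, 0],
  [-0.8, 0, 2.75, 0],
  [-0.8, 0, 2.75, 0],
])

```text
clock: 11.22
position: [0.4801, 0.3794, 0.047]
ee_rot: [-0.0, 0.541, 0.841, -0.001]
contact_force: [-0.0, -1.8, 0.6]
width: 0.0501
gripper_force: 0.0
```

```bash
python3 - <<'E'
from h import *
go(-77.5,0,49,24.6)
cover()
E
```

```text
units [-0.3   0.02 -0.08] turn -0.01 | H [-85.   -0.5] z 47.0 yaw 24.5 clk 11.2167 q6 0.13 F [-0.  -1.8  0.6] w 0.0501
cover ((-33.11874771118164, -0.046039581298828125), (97.49091339111328, 59.97068405151367), 89.73041534423828) zmax 0.0595 2073
```

>>> drive_tool([
  [-0.15, 0, 0, 0],
  [-0.3, 0, 0, 0],
  [-0.43, 0, -0.12, 0],
  [-0.56, 0, -0.25, 0],
  [-0.69, 0, -0.38, 0],
  [-0.82, 0, -0.51, 0],
  [-0.95, 0, -0.64, 0],
  [-1.08, 0, -0.77, 0],
])

```text
clock: 11.93
position: [0.4918, 0.3561, 0.0682]
ee_rot: [0.0, 0.54, 0.841, 0.0]
contact_force: [-0.6, 1.4, -0.0]
width: 0.05
gripper_force: 0.5
```

```bash
python3 - <<'E'
from h import *
go(-77.5,0,49,24.6)
prof()
E
```

```text
units [ 0.74 -0.02  0.77] turn -0.0 | H [-59.    0.4] z 68.2 yaw 24.6 clk 11.9333 q6 0.08 F [-0.6  1.4 -0. ] w 0.05
-36 47 [60. 62. 64.] [-42.  29.]
-30 208 [57. 60. 62.] [-44.  42.]
-24 220 [45. 48. 51.] [-44.  44.]
-18 191 [44. 46. 49.] [-44.  44.]
-12 198 [46. 48. 51.] [-45.  44.]
-6 201 [42. 44. 47.] [-44.  44.]
0 201 [38. 40. 43.] [-44.  44.]
6 32 [36. 38. 39.] [-41.  43.]
42 48 [30. 31. 32.] [-44.  41.]
```

>>> drive_tool([
  [-0.12, 0, -0.12, 0],
  [-0.24, 0, -0.24, 0],
  [-0.35, 0, -0.35, 0],
  [-0.47, 0, -0.46, 0],
  [-0.59, 0, -0.56, 0],
  [-0.7, 0, -0.65, 0],
  [-0.81, 0, -0.73, 0],
  [-0.92, 0, -0.81, 0],
])

```text
clock: 12.65
position: [0.5012, 0.3351, 0.088]
ee_rot: [-0.0, 0.54, 0.841, 0.0]
contact_force: [-0.6, 1.4, 0.5]
width: 0.05
gripper_force: 0.4
```

```bash
python3 - <<'E'
from h import *
go(-77.5,0,49,24.6)
prof()
E
```

```text
units [ 1.66 -0.01  1.56] turn -0.0 | H [-35.9   0.2] z 88.0 yaw 24.6 clk 12.65 q6 0.04 F [-0.6  1.4  0.5] w 0.05
-36 20 [120. 123. 124.] [-45. -35.]
-30 36 [117. 125. 140.] [-44. -28.]
0 48 [40. 41. 44.] [-41.  34.]
6 161 [31. 35. 39.] [-45.  41.]
42 44 [30. 31. 32.] [-41.  42.]
```

>>> drive_tool([
  [-0.11, 0, -0.07, 0],
  [-0.22, 0, -0.14, 0],
  [-0.33, 0, -0.2, 0],
  [-0.44, 0, -0.26, 0],
  [-0.55, 0, -0.31, 0],
  [-0.67, 0, -0.35, 0],
  [-0.79, 0, -0.39, 0],
  [-0.9, 0, -0.42, 0],
])

```text
clock: 13.37
position: [0.5108, 0.3145, 0.0985]
ee_rot: [0.0, 0.54, 0.841, 0.0]
contact_force: [-0.7, 1.3, 1.0]
width: 0.0502
gripper_force: 0.7
```

```bash
python3 - <<'E'
from h import *
go(-77.5,0,49,24.6)
prof()
p,d=eyes.get_image('side');cv2.imwrite('pics/s5.png',cv2.resize(p[180:310,240:400,::-1],None,fx=4,fy=4,interpolation=2))
E
```

```text
units [ 2.57 -0.01  1.98] turn -0.0 | H [-13.3   0.3] z 98.5 yaw 24.6 clk 13.3667 q6 0.01 F [-0.7  1.3  1. ] w 0.0502
-12 26 [ 89. 133. 135.] [-45. -35.]
-6 61 [ 80. 127. 144.] [-45. -28.]
0 87 [ 81.  82. 126.] [-45. -13.]
6 29 [82. 84. 85.] [-44. -10.]
42 26 [30. 31. 32.] [-38.  29.]
```

View pics/s5.png

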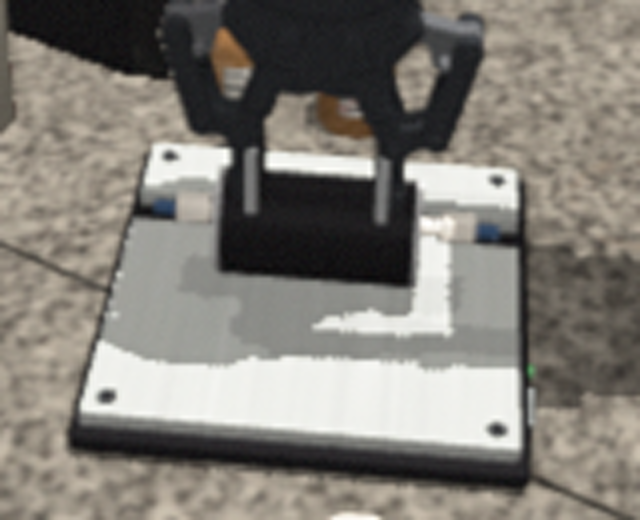

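The cover stands on edge at about (315,225), near 93°. I'll nudge it over.

>>> drive_tool([
  [-0.1, 0, -0.03, 0],
  [-0.2, 0, -0.06, 0],
  [-0.3, 0, -0.09, 0],
  [-0.4, 0, -0.11, 0],
  [-0.5, 0, -0.12, 0],
  [-0.6, 0, -0.13, 0],
  [-0.7, 0, -0.13, 0],
  [-0.8, 0, -0.13, 0],
])

```text
clock: 14.13
position: [0.519, 0.2963, 0.1016]
ee_rot: [0.0, 0.54, 0.841, -0.0]
contact_force: [-1.3, 0.2, 0.5]
width: 0.0498
gripper_force: 0.2
```

```bash
python3 - <<'E'
from h import *
go(-77.5,0,49,24.6)
prof()
E
```

```text
units [ 3.37 -0.01  2.1 ] turn -0.0 | H [6.7 0.2] z 101.6 yaw 24.6 clk 14.1333 q6 -0.03 F [-1.3  0.2  0.5] w 0.0498
-12 10 [ 60.  66. 130.] [-36. -28.]
-6 12 [ 70. 130. 135.] [-39. -33.]
6 7 [134. 135. 136.] [-43. -36.]
12 35 [ 82. 134. 140.] [-45. -34.]
18 72 [ 81.  83. 137.] [-46. -16.]
24 26 [79. 81. 83.] [-45. -13.]
```

>>> drive_tool([
  [-0.08, 0, 0, 0],
  [-0.16, 0, 0, 0],
  [-0.24, 0, 0, 0],
  [-0.32, 0, 0, 0],
  [-0.4, 0, 0, 0],
  [-0.48, 0, 0, 0],
  [-0.55, 0, 0, 0],
  [-0.55, 0, 0, 0],
])

```text
clock: 14.85
position: [0.5248, 0.2838, 0.1016]
ee_rot: [0.0, 0.54, 0.841, -0.0]
contact_force: [-0.3, 1.0, 1.2]
width: 0.0498
gripper_force: 0.3
```

```bash
python3 - <<'E'
from h import *
go(-77.5,0,49,24.6)
prof()
E
```

```text
units [ 3.92 -0.01  2.1 ] turn -0.01 | H [20.5  0.3] z 101.6 yaw 24.6 clk 14.85 q6 -0.05 F [-0.3  1.   1.2] w 0.0498
-12 32 [58. 62. 66.] [-44. -12.]
-6 68 [67. 70. 73.] [-45. -14.]
0 46 [74. 76. 79.] [-45. -22.]
6 22 [ 78.  82. 137.] [-39. -32.]
24 23 [121. 136. 139.] [-45. -35.]
30 18 [129. 137. 146.] [-39. -32.]
42 24 [30. 31. 32.] [-44.  -4.]
```

```bash
cat >> h.py <<'E'
def slices(n,ys=((-46,-40),(-12,12),(40,46))):
    p,d,W=shot(n); z=W[...,2]*1000; h=toH(W[...,:2])
    for a,b in ys:
        m=(h[...,1]>a)&(h[...,1]<b)&(z>26)&(z<95)&(h[...,0]>-70)&(h[...,0]<95)
        q=np.c_[h[m][:,0],z[m]]; q=q[np.argsort(q[:,0])]
        print(n,a,b,len(q),q[::max(1,len(q)//14)].round(0).astype(int).tolist())
E
python3 - <<'E'
from h import *
slices('top');slices('side')
E
```

```text
top -46 -40 63 [[-58, 27], [-34, 27], [-23, 27], [-8, 61], [-6, 68], [-4, 67], [-2, 70], [0, 75], [2, 75], [4, 78], [40, 29], [42, 28], [44, 29], [46, 32], [49, 27], [57, 26]]
top -12 12 79 [[-70, 26], [-57, 26], [-52, 27], [-39, 27], [-28, 28], [-22, 27], [40, 27], [42, 31], [44, 28], [45, 27], [46, 28], [47, 27], [48, 30], [50, 27], [54, 27], [59, 27]]
top 40 46 9 [[-69, 28], [-67, 27], [-65, 26], [-55, 26], [-55, 26], [-53, 26], [-52, 26], [-46, 26], [-43, 27]]
side -46 -40 99 [[-13, 53], [-10, 65], [-10, 50], [-8, 41], [-7, 67], [-6, 37], [-4, 70], [-3, 69], [-1, 72], [2, 77], [6, 78], [11, 79], [15, 83], [21, 81], [26, 82]]
side -12 12 384 [[-12, 27], [-10, 57], [-10, 48], [-9, 45], [-8, 40], [-7, 61], [-5, 36], [-4, 34], [-2, 73], [1, 76], [4, 77], [8, 79], [12, 81], [17, 82], [24, 82]]
side 40 46 93 [[-35, 26], [-11, 57], [-10, 48], [-9, 46], [-9, 60], [-7, 42], [-7, 38], [-5, 72], [-4, 73], [-1, 73], [2, 76], [5, 76], [8, 82], [13, 81], [16, 81], [21, 84]]
```

>>> drive_tool([
  [-0.05, 0, 0.04, 0],
  [-0.1, 0, 0.08, 0],
  [-0.15, 0, 0.11, 0],
  [-0.2, 0, 0.14, 0],
  [-0.25, 0, 0.17, 0],
  [-0.3, 0, 0.2, 0],
  [-0.35, 0, 0.2, 0],
  [-0.4, 0, 0.2, 0],
])

```text
clock: 15.67
position: [0.5295, 0.2739, 0.0991]
ee_rot: [0.002, 0.54, 0.842, 0.0]
contact_force: [-1.4, -5.1, 12.5]
width: 0.0497
gripper_force: 6.0
```

```bash
python3 - <<'E'
from h import *
go(-77.5,0,49,24.6)
slices('side')
E
```

```text
units [ 4.36 -0.02  1.99] turn 0.01 | H [31.4  0.4] z 99.1 yaw 24.6 clk 15.6667 q6 -0.07 F [-1.4 -5.1 12.5] w 0.0497
side -46 -40 98 [[-27, 26], [-5, 46], [-4, 50], [-3, 39], [-2, 58], [-1, 60], [0, 61], [2, 31], [4, 73], [7, 75], [11, 76], [16, 79], [23, 79], [27, 80]]
side -12 12 393 [[-32, 26], [-5, 59], [-4, 49], [-3, 58], [-3, 42], [-2, 38], [0, 64], [2, 71], [5, 76], [8, 72], [12, 78], [15, 79], [21, 80], [28, 78], [38, 77]]
side 40 46 96 [[-29, 26], [-5, 61], [-4, 49], [-3, 56], [-3, 37], [-2, 59], [-1, 36], [1, 67], [2, 31], [5, 73], [9, 72], [10, 78], [14, 78], [17, 80], [24, 80], [29, 81]]
```

The cover is now past its balance point at about 117°. I'll lift off so it falls onto its face.

>>> drive_tool([
  [-0.05, 0, -0.05, 0],
  [-0.05, 0, -0.15, 0],
  [-0.05, 0, -0.3, 0],
  [-0.05, 0, -0.5, 0],
  [-0.05, 0, -0.7, 0],
  [-0.05, 0, -0.9, 0],
  [-0.05, 0, -1, 0],
  [-0.05, 0, -1, 0],
])

```text
clock: 16.38
position: [0.5298, 0.2742, 0.1224]
ee_rot: [0.0, 0.54, 0.841, 0.001]
contact_force: [-0.4, 0.4, 0.1]
width: 0.05
gripper_force: 0.0
```

```bash
python3 - <<'E'
from h import *
go(-77.5,0,49,24.6)
slices('side')
E
```

```text
units [ 4.35 -0.04  2.94] turn -0.0 | H [31.3  0.8] z 122.4 yaw 24.6 clk 16.3833 q6 -0.07 F [-0.4  0.4  0.1] w 0.05
side -46 -40 73 [[-22, 27], [17, 32], [18, 30], [20, 34], [21, 41], [22, 42], [25, 45], [27, 43], [30, 46], [32, 50], [36, 51], [38, 54], [43, 53], [48, 54], [55, 53]]
side -12 12 299 [[-28, 26], [17, 26], [18, 34], [19, 37], [20, 39], [21, 38], [24, 42], [26, 47], [29, 50], [33, 51], [36, 53], [40, 53], [44, 54], [50, 53], [58, 52]]
side 40 46 73 [[15, 29], [17, 28], [17, 32], [19, 39], [21, 37], [22, 44], [25, 47], [27, 47], [28, 49], [32, 48], [35, 51], [39, 53], [43, 55], [48, 54], [55, 53]]
```

The cover's top is at z ≈ 54 mm and its near edge at hx ≈ 16, which looks seated. I'll back away and verify.

>>> drive_tool([
  [0, 0, -0.5, 0],
  [0.2, 0, -1.2, 0],
  [1, 0, -2, 0],
  [2.2, 0, -2.5, 0],
  [3.6, 0, -2.8, 0],
  [5, 0, -3, 0],
  [6, 0, -3, 0],
  [6.4, 0, -3, 0],
])

```text
clock: 17.1
position: [0.461, 0.4226, 0.1968]
ee_rot: [-0.001, 0.539, 0.842, 0.001]
contact_force: [1.4, 0.1, 0.3]
width: 0.0503
gripper_force: 0.0
```

```bash
python3 - <<'E'
from h import *
go(-130,0,200,24.6)
p,d,W=shot('top'); z=W[...,2]; h=toH(W[...,:2])
m=(z>.036)&(z<.062)&(h[...,0]>5)&(h[...,0]<90)&(abs(h[...,1])<85)
m=cv2.morphologyEx(m.astype(np.uint8),cv2.MORPH_OPEN,np.ones((3,3)))>0
print(cv2.minAreaRect(h[m].astype(np.float32)),np.percentile(z[m],99))
H=h[m];Z=z[m]*1000
for lo,hi in((-50,-15),(-15,15),(15,50)):
    k=(H[:,1]>lo)&(H[:,1]<hi); c=np.linalg.lstsq(np.c_[2*H[k,0],2*Z[k],np.ones(k.sum())],H[k,0]**2+Z[k]**2,rcond=None)[0]; print('axis x,z,r',c[0],c[1],np.sqrt(c[2]+c[0]**2+c[1]**2))
for s in (-1,1):
    k=(H[:,1]*s>30); print('y end',s,np.percentile(H[k,1],50+s*49))
for nm,(a,b,c,e) in dict(std=(150,185,315,348),amb=(180,220,333,365)).items():
    s=W[a:b,c:e].reshape(-1,3); s=s[s[:,2]>.06]; print(nm,s[:,2].max(), cv2.minEnclosingCircle((s[s[:,2]>s[:,2].max()-.01,:2]*1000).astype(np.float32)))
q,_=eyes.get_image('side')
im=np.hstack([cv2.resize(i,(400,400),interpolation=2) for i in (p[165:325,185:345],q[185:315,250:380])])
cv2.imwrite('pics/end.png',im[:,:,::-1])
E
```

```text
units [-0.09 -0.   -0.13] turn 0.02 | H [-132.3    0. ] z 196.8 yaw 24.7 clk 17.1 q6 0.2 F [1.4 0.1 0.3] w 0.0503
((46.63605499267578, -0.3173675537109375), (97.50780487060547, 56.13589096069336), 89.50167846679688) 0.05616764055384312
axis x,z,r 46.50689914100993 28.3535605216812 25.982029402123075
axis x,z,r 46.583097808292116 26.081695292069682 28.123809634619434
axis x,z,r 46.596495143329676 25.867556216306838 28.268343223926838
y end -1 -48.36640747677278
y end 1 47.51734184253079
std 0.08547599247751143 ((638.062255859375, 176.63668823242188), 11.862214088439941)
amb 0.0997544532773628 ((576.2466430664062, 150.01010131835938), 14.089248657226562)
```

View pics/end.png

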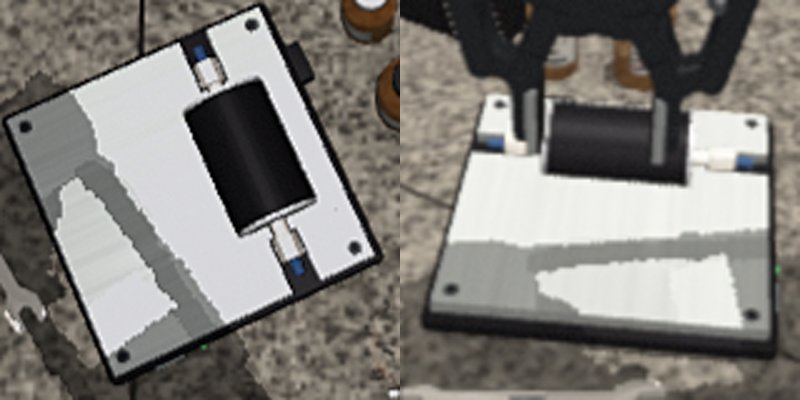

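The cover lies flat over the column between its fittings: pixel (250,155) in the left half, (615,145) in the right. Its axis is 1.5 mm from the seat, within the groove's play, the top is at about 54 mm, and the bottles haven't moved.

```bash
python3 -c "
from rig import order
print(order.sign_off())"
```

```text
the job is handed in; nothing more can be done
None
```

The cover is tipped over and, by the camera measurements, seated flush on the plate with its groove over the column; the bottles are where they stood, and I handed the job in at about 17 s.

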